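# Bring the culture flask over the objective and swing the lamp across

### The arm

A 6-joint arm with a two-finger parallel gripper is mounted at the origin on the work surface. World frame = base frame: x ahead of the robot, y to its left, z up, the work surface at z = 0. Lengths are in m, angles in rad, forces in N, time in s.
With the tool pointing down it reaches from about 0.275 to 0.825 m from the base axis. Payload 4.9 kg.
Tool frame: the origin (TCP) lies on the centre line of the jaws, within the pads' length; the fingertips stand 19 mm ahead of it and the grasp point (between the pads) is the TCP; z points along the fingers, y is the line along which they close (so a half turn about z gives the same grasp; the last joint's range is limited). The gripper opens to 85 mm and grips with 20 to 120 N. Pads are 22 mm wide; open, the fingers measure 114 mm over their backs; the gripper's body (76 mm by 85 mm) begins 54 mm behind the grasp point. The pads swing forward as they close: fully open they stand 13 mm farther back than shut.
Start: joints at [1.093, 0.326, -0.193, 1.052, 0, 1.437], TCP at [0.185, 0.518, 0.25] pointing down, gripper open.
Joint ranges: [-2.65, 2.65], [-0.97, 1.79], [-1.3, 1.35], [-1.93, 2.1], [-1.47, 1.37], [-3.14, 3.14]. Speed limits (rad/s): [2.57, 2.57, 3.14, 3.14, 3.14, 3.14].

### API

Orientations are given as a unit quaternion [x, y, z, w].
In Python, from workcell import state, viewer, ticket gives the robot as it stands. The module is installed in compiled form; this text tells all that it offers.
- The arm moves only by the tool carry_out, never from a script. Its argument "commands" is a list of rows, each a list of 4 numbers: the shift along the tool's x, y, z as a fraction of full scale, then the turn about the tool's z as a fraction of full scale. A call has exactly 10 rows; each row is the pose to reach, as a shift and turn from the pose commanded when the call began, along the tool's axes at that moment; what a row does not reach only later rows make up. Full scale, the value 1, is 30 cm for a shift and 45 degrees for a turn. A row lasts 1/10 s, in which the tool goes at most 50 mm and 8.59 degrees, less where a joint would pass 70% of its speed; a pose out of reach is approached as far as the arm can. A call with a number of a shift or a turn outside -1 to 1 is refused whole. A call with a gripper value outside its range is refused whole. "gripper" is the closure, from -1 (fully open) to 1 (shut), set as the call begins (left out, the last holds). The fingers move at their own pace and stop on an object; "newtons" is the grip in N (left out, the last holds). Time passes only in rows, so rows that repeat a pose let the fingers close, or fill a call up. It gives the time, the measured TCP pose, the force, the opening and the grip force at its end, in the units of the state.
- state(): the state, without advancing time (a new reading comes with each control period).
- viewer.camera(name): name is "scene" or "top" or "wrist"; returns a dict with "pixels" (384x512x3 uint8, blue, green, red), "fovy" (degrees; the focal length in pixels is half the picture's height over the tangent of half this angle, whatever the lens; pixels are square), "cx", "cy" (the principal point, pixels), "k1" (the pictures are not rectified: a ray, as slopes to the right and down, at radius r is drawn at 1 + k1 r^2 times it, then the intrinsics apply), "xyz" and "orientation" of the camera in the world. Camera axes: x right, y down, z forward; pixel columns grow to the right and rows downward; lengths in m; the calibration is good to about 2 mm. A picture is of the moment at which its call begins. There is no depth.
- ticket.sign_off(): hands the job in; it is judged then, once.
The state is a dict: "clock": time; "joint_pos": joint angles; "qvel": joint speeds; "tau": joint torques, N m; "tcp_pos": TCP position; "orientation": TCP orientation; "wrist_force": force on the tool from outside, world axes, zero at the start; "torque": the same for the moment, N m; "grip_width": opening from 0.0 (shut) to 1.0 (fully open); "gripper_force": force on a finger pad.
Only numpy, scipy, OpenCV 4.12 (cv2) and the standard library are available. Lean on these libraries where they do the work, as an engineer would, in place of code of your own. Each camera call takes 0.05 s, during which the arm holds its last target. There are 200 camera calls.

### The job

Gently push the three-armed carousel round with a fingertip until the tray with the flat culture flask is centred over the objective of the imaging station, then push the lamp arm round until it stops with its head above the flask. Only push: do not grip anything, do not spin the carousel fast, keep the flask and the two dishes lying in their trays, and leave the other things on the bench where they are.

Things in the scene. Friction and masses are not known exactly. Their poses are not given: they have to be found in the camera images.
- hub (a point): Centre of the carousel, on its upright axis, 72 mm above the table. Aluminium hub of radius 28 mm, 59 to 79 mm high (small cap to 83 mm), on a pedestal of radius 26 mm. Three spokes 120 degrees apart: level bars 14 mm wide, 60 to 72 mm high, free from 28 to 87 mm from the axis, each with a tray at its end. Below them only a foot disc, radius 75 mm, 6 mm high.
- rotor (a joint): Angle of the carousel (rad), 0 at the start, growing anticlockwise seen from above. It may be turned either way, a full turn without stops; it resists with about 1 to 2 N at mid-spoke and stays where it is left.
- tray_flask (a point): Centre of the tray that holds the flask, on its floor, 64 mm above the table and 120 mm from the carousel axis. Each tray is 64 mm (radially) by 68 mm outside, floor 60 to 64 mm high with a square window, low rim up to 69 mm.
- tray_a (a point): Centre of the tray floor of the dish A, the next tray anticlockwise seen from above after the flask's; same size and height.
- tray_b (a point): Centre of the tray floor of the dish B, the next tray clockwise after the flask's; same size and height.
- flask: Culture flask lying flat and loose in its tray: clear box 52 x 58 mm, 26 mm high, with a short neck and a grey screw cap 22 mm across reaching to 58 mm from the centre on the side that is anticlockwise of the tray. Origin: centre of the box's underside.
- dish_a: Clear round dish, 54 mm across, 15 mm high, lying loose in tray A. Origin: centre of its underside.
- dish_b: The same kind of dish, in tray B.
- lens (a point): Top centre of the objective, a black upright barrel 28 mm across, 54 mm above the table, on the white housing; 120 mm from the carousel axis, so the trays pass 6 mm over it. The housing is 84 mm wide and runs outward from 88 to 262 mm from the axis; 36 mm high, 48 mm beyond the objective.
- lamp (a joint): Angle of the lamp arm about its post (rad): 0 = at its stop, head straight above the objective; grows as the arm is swung away, clockwise seen from above. Starts at 1.3 to 1.9. Resists with about 1 N and stays where it is left.
- lamp_pivot (a point): On the upright axis of the lamp post, at the middle of the lamp arm's height, 157 mm above the table; 225 mm from the carousel axis, straight beyond the objective. The round joint cover here has a radius of 16 mm and reaches 176 mm high.
- lamp_head (a point): On the axis of the lamp head, 157 mm above the table, 105 mm from the pivot. The head is an upright white cylinder 44 mm across, from 136 to 182 mm high. The arm from pivot to head is a level bar 14 mm wide, 150 to 164 mm high.
- spare_flask: Another culture flask, standing upright and capped, 26 x 52 mm, 86 mm high, on the bench beside the carousel. Leave alone.
- reagent: Small capped bottle, 44 mm across, 85 mm high, beside the housing. Leave alone.
- slide_box: Grey slide box 80 x 30 mm, 28 mm high, near the carousel. Leave alone.
- tip_box: Blue pipette tip box with clear lid, 85 x 120 mm, 65 mm high. Leave alone.
- tube_rack: White rack 70 x 130 mm with capped tubes, 78 mm high. Leave alone.
- marker: Marker pen 130 mm long lying on the bench. Leave alone.
Things that resemble listed ones, but are neither listed nor needed, are in the scene too. What is shaped like the dish_b but black or yellow is not meant.

How it is judged:
By the outcome, as a careful person would: the job done as asked, in the order asked, and still so for the second after the job is handed in, with the robot touching nothing.
It also fails if it takes over 67 s, if anything falls off the work surface, if the arm or the gripper's body presses on something with over 40 N, if the wrist force passes 120 N, or if a joint passes its speed limit or range.

## Working session

There is one attempt and no reset: what is moved stays moved. The work goes in short steps, Python scripts to look and compute and a tool call to move; the robot and the scene stay as the last step left them, time stands still between calls to the robot, and variables do not carry over. Pictures are saved under pics/ and viewed, at most 12 in all, crops included, and the job is handed in when it is done.

Besides the shell and the picture viewer there is one more tool, called in YAML: its name, and indented under it one key for each argument. carry_out: Moves the arm, as the interface text tells. Shift numbers are shares of 30 cm and turn numbers shares of 45 degrees, none past 1 either way. Its arguments: {"type":"object","properties":{"commands":{"type":"array","items":{"type":"array","items":{"type":"number","minimum":-1,"maximum":1}}},"gripper":{"type":"number"},"newtons":{"type":"number"}},"required":["commands"]}

```bash
mkdir -p pics; cat > h.py <<'E'
import numpy as np, cv2
from scipy.spatial.transform import Rotation as R
from workcell import state, viewer, ticket
def grab(n,f=None):
    c=viewer.camera(n)
    if f: cv2.imwrite(f'pics/{f}.png',c['pixels'])
    return c
def K(c):
    h,w=c['pixels'].shape[:2]; f=h/2/np.tan(np.radians(c['fovy'])/2)
    return np.array([[f,0,c['cx']],[0,f,c['cy']],[0,0,1.]])
def ray(c,p):
    q=cv2.undistortPoints(np.array([[p]],float),K(c),np.array([c['k1'],0,0,0.]))[0,0]
    return np.array(c['xyz']),R.from_quat(c['orientation']).apply([q[0],q[1],1])
def onz(c,p,z):
    o,d=ray(c,p); return o+d*(z-o[2])/d[2]
def proj(c,X):
    r=R.from_quat(c['orientation']).inv(); X=np.atleast_2d(X)-c['xyz']; X=r.apply(X)
    return cv2.projectPoints(X,np.zeros(3),np.zeros(3),K(c),np.array([c['k1'],0,0,0.]))[0][:,0]
def tri(c1,p1,c2,p2):
    a,d=ray(c1,p1);b,e=ray(c2,p2)
    s=np.linalg.lstsq(np.c_[d,-e],b-a,rcond=None)[0]
    P,Q=a+s[0]*d,b+s[1]*e
    return (P+Q)/2,np.linalg.norm(P-Q)
E
python3 - <<'E'
from h import *
import pickle
d={}
for n in('scene','top'):
    d[n]=grab(n,n+'0'); print(n,{k:v for k,v in d[n].items() if k!='pixels'})
pickle.dump(d,open('c0.pkl','wb'))
print(state())
E
```

```text
scene {'fovy': 57.9010427192617, 'cx': 253.90812538514592, 'cy': 190.59312070423368, 'k1': -0.10339795919403975, 'xyz': array([ 1.04069013, -0.30884131,  0.8735224 ]), 'orientation': array([ 0.79491795,  0.5186228 , -0.1689012 , -0.2657221 ])}
top {'fovy': 49.907534869271906, 'cx': 256.94898183133, 'cy': 190.21041532086127, 'k1': 0.047326303952662664, 'xyz': array([ 0.45840292, -0.04284811,  1.28340899]), 'orientation': array([-0.69697017,  0.71638331, -0.02987491,  0.01162018])}
{'clock': 0.1, 'joint_pos': array([ 1.09278434e+00,  3.26882868e-01, -1.93502442e-01,  1.05202067e+00,
        3.00104439e-05,  1.43661253e+00]), 'qvel': array([-0.00034906, -0.00232979,  0.00055465,  0.00054997,  0.00143747,
        0.00154944]), 'tau': array([ 1.18061256e-03, -4.44237649e+01,  2.63038516e+01,  7.85700482e-03,
       -6.60884893e-05,  1.23967396e-05]), 'tcp_pos': array([0.18513785, 0.5173626 , 0.24956595]), 'orientation': array([ 1.71068500e-01,  9.85258809e-01, -7.62892979e-04, -2.56834047e-04]), 'wrist_force': array([ 0.72466913, -0.22031521, -1.03266724]), 'torque': array([-0.05138394,  0.00384584, -0.02938364]), 'gripper_force': 0.0, 'grip_width': 0.9993522727699462}
```

View pics/scene0.png

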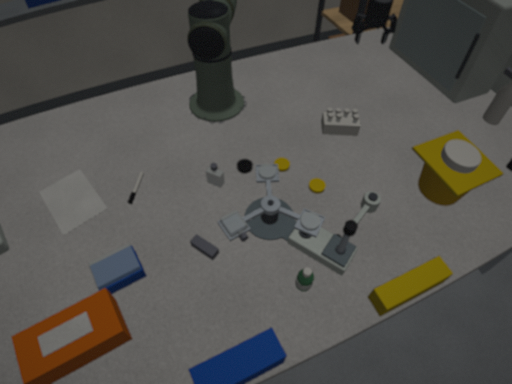

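View pics/top0.png

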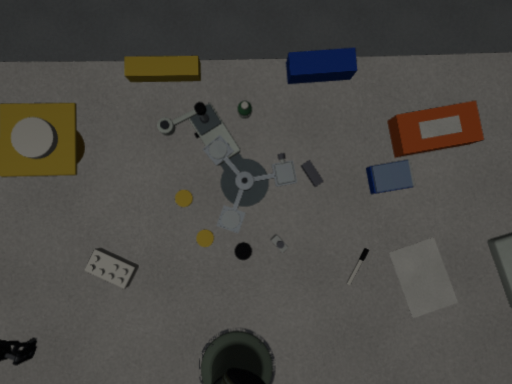

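Scene: hub near (270,208), flask tray at (235,225), one dish tray roughly over the objective at (310,222), lamp post (345,240), lamp head (372,200). Top: hub (245,180), flask tray (285,173) with cap (282,155), dishes (218,150) and (232,218), lamp post (201,108), head (166,126). I'll enlarge both for precise pixels.

```bash
python3 - <<'E'
from h import *
import pickle
d=pickle.load(open('c0.pkl','rb'))
t=d['top']['pixels'][85:270,145:335]; s=d['scene']['pixels'][150:300,190:390]
g=lambda a,k:cv2.convertScaleAbs(cv2.resize(a,None,fx=k,fy=k,interpolation=cv2.INTER_CUBIC),alpha=1.7)
cv2.imwrite('pics/t1.png',g(t,3.2)); cv2.imwrite('pics/s1.png',g(s,4))
for n,z,ps in(('top',.083,[(245,180)]),('top',.176,[(201,108)]),('top',.182,[(166,126)]),('scene',.083,[(270,207)]),('scene',.182,[(372,200)])):
    for p in ps: print(n,p,onz(d[n],p,z))
E
```

```text
top (245, 180) [ 0.55928037 -0.04083716  0.083     ]
top (201, 108) [0.7497891  0.07266351 0.176     ]
top (166, 126) [0.70127346 0.16625981 0.182     ]
scene (270, 207) [ 0.57322563 -0.04729372  0.083     ]
scene (372, 200) [0.71475286 0.16034187 0.182     ]
```

View pics/t1.png

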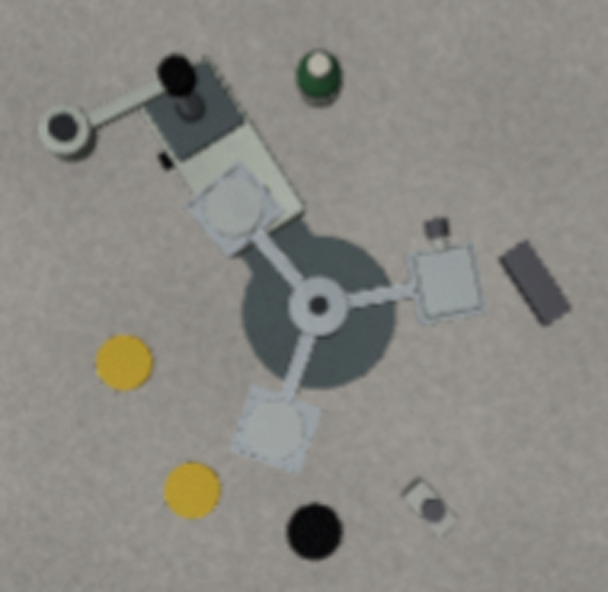

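View pics/s1.png

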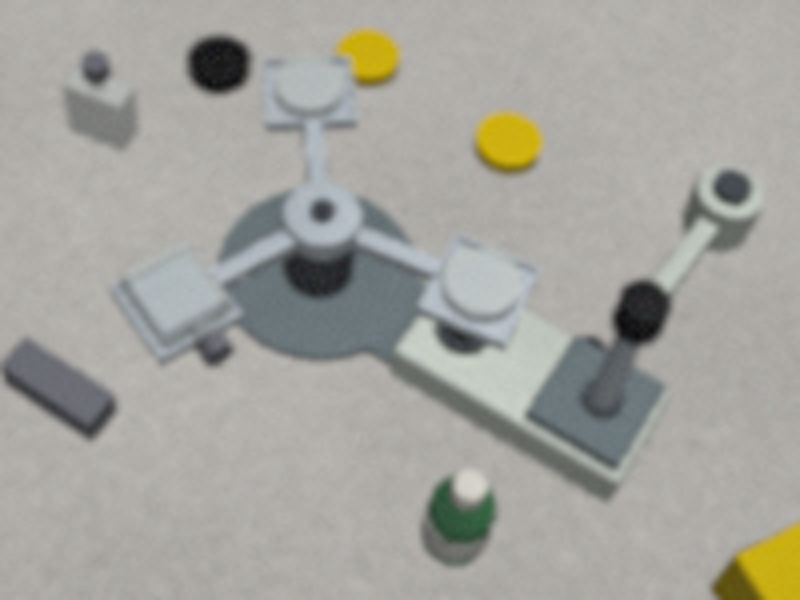

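Enlarged views: top crop shows hub cap (319,304), lamp cover (177,75), head top (63,127), flask tray centre ~(447,283), dish A (236,203), dish B (275,428). Scene crop shows cap (322,209), cover (642,305), head top (731,187). Anticlockwise is also anticlockwise in the top image, so the flask must go about +115°.

```bash
python3 - <<'E'
from h import *
import pickle
d=pickle.load(open('c0.pkl','rb')); T,S=d['top'],d['scene']
t=lambda u,v:((u+.5)/3.2-.5+145,(v+.5)/3.2-.5+85)
s=lambda u,v:((u+.5)/4-.5+190,(v+.5)/4-.5+150)
hub,e=tri(T,t(319,304),S,s(322,209)); print('hub',hub,e)
piv,e=tri(T,t(177,73),S,s(644,297)); print('piv',piv,e)
hd,e=tri(T,t(63,127),S,s(731,187)); print('head',hd,e)
ang=lambda v:np.degrees(np.arctan2(v[1],v[0]))
print('hub-piv',np.linalg.norm((piv-hub)[:2]),ang(piv-hub),'piv-head',np.linalg.norm((hd-piv)[:2]),ang(hd-piv))
# corners of trays (rim top .069) top view
F=np.mean([onz(T,t(*p),.069) for p in[(410,252),(470,243),(483,314),(420,323)]],0)
F2=np.mean([onz(S,s(*p),.069) for p in[(115,294),(183,248),(243,312),(164,357)]],0)
for n,c in(('F',F),('F2',F2),('A',onz(T,t(238,203),.079)),('B',onz(T,t(275,429),.079)),('A2',onz(S,s(483,282),.079)),('B2',onz(S,s(310,82),.079))):
    print(n,c,np.linalg.norm((c-hub)[:2]),ang(c-hub))
# housing edges, z .036 right long edge & left long edge
a,b=onz(T,t(250,122),.036),onz(T,t(302,212),.036); print('edgeR',a,b,ang(a-b))
E
```

```text
hub [ 0.55975784 -0.03970382  0.08552167] 0.001656106174291385
piv [0.75016114 0.07469892 0.17934848] 0.0008312398334618734
head [0.70556087 0.1700002  0.18028033] 0.0021336119854645182
hub-piv 0.22212924880266358 30.99931565222484 piv-head 0.10522127493136682 115.0792356872903
F [ 0.57799135 -0.15660723  0.069     ] 0.11831680715939988 -81.13496401954305
F2 [ 0.5789465  -0.15765872  0.069     ] 0.11950548853587939 -80.76018138436285
A [0.65543763 0.03277094 0.079     ] 0.12003004850689593 37.142913277256454
B [0.44781218 0.00400068 0.079     ] 0.12017452071354393 158.6739198902574
A2 [0.6532404  0.03555339 0.079     ] 0.12001098380924673 38.83546388040012
B2 [0.44747434 0.00331429 0.079     ] 0.12024201491085465 159.03714115331093
edgeR [0.73983319 0.02221768 0.036     ] [ 0.65243561 -0.02498541  0.036     ] 28.37330640976159
```

```bash
cat >> h.py <<'E'
def plan(tgt,yaw,s=None):
    """fractions to world target tgt with tool-x yaw (deg) from the present pose"""
    s=s or state(); r=R.from_quat(s['orientation']); x=r.apply([1,0,0])
    y0=np.degrees(np.arctan2(x[1],x[0])); sh=r.inv().apply(np.array(tgt)-s['tcp_pos'])/.3
    return np.round(sh,3),round(-((yaw-y0+180)%360-180)/45,3),'yaw',round(y0,2),'tcp',s['tcp_pos'].round(4)
E
python3 - <<'E'
from h import *
s=state(); m=(s['tcp_pos']+[.522,-.104,.22])/2
print(plan(m,129.6))
E
```

```text
(array([-0.878, -0.786,  0.05 ]), np.float64(0.682), 'yaw', np.float64(160.3), 'tcp', array([0.1851, 0.5174, 0.2496]))
```

carry_out:
  commands:
    - [-0.09,-0.08,0,0.07]
    - [-0.18,-0.16,0.01,0.14]
    - [-0.27,-0.24,0.02,0.21]
    - [-0.36,-0.32,0.02,0.28]
    - [-0.45,-0.4,0.03,0.35]
    - [-0.54,-0.48,0.03,0.42]
    - [-0.63,-0.56,0.04,0.49]
    - [-0.72,-0.64,0.04,0.56]
    - [-0.8,-0.72,0.05,0.62]
    - [-0.88,-0.79,0.05,0.68]
  gripper: 1
  newtons: 20

```text
clock: 1.1
tcp_pos: [0.3539, 0.2041, 0.2348]
orientation: [0.426, 0.905, -0.0, -0.0]
wrist_force: [0.9, -0.2, 0.9]
grip_width: 0.003
gripper_force: 0.0
```

```bash
python3 - <<'E'
from h import *
print(plan([.522,-.104,.2],99)); s=state(); print(s['joint_pos'],s['grip_width'])
E
```

```text
(array([-1.149, -0.222,  0.116]), np.float64(0.679), 'yaw', np.float64(129.57), 'tcp', array([0.3539, 0.2041, 0.2348]))
[ 3.41989760e-01  7.65920753e-02 -5.52590555e-01  9.42689423e-01
 -5.54462725e-05  1.22215503e+00] 0.003061888767060764
```

carry_out:
  commands:
    - [-0.1,-0.02,0.01,0.07]
    - [-0.21,-0.04,0.02,0.14]
    - [-0.32,-0.06,0.03,0.21]
    - [-0.43,-0.08,0.04,0.28]
    - [-0.54,-0.1,0.05,0.35]
    - [-0.65,-0.12,0.06,0.42]
    - [-0.76,-0.14,0.08,0.49]
    - [-0.86,-0.16,0.09,0.56]
    - [-0.94,-0.18,0.1,0.62]
    - [-1,-0.19,0.11,0.68]

```text
clock: 2.1
tcp_pos: [0.5021, -0.063, 0.2017]
orientation: [0.65, 0.76, -0.0, -0.0]
wrist_force: [0.5, 0.5, 0.6]
grip_width: 0.0
gripper_force: 0.0
```

```bash
python3 - <<'E'
from h import *
print(plan([.522,-.104,.069],99)); w=grab('wrist'); cv2.imwrite('pics/w1.png',cv2.convertScaleAbs(w['pixels'],alpha=1.5)); print(w['xyz'])
E
```

```text
(array([-0.145,  0.045,  0.442]), np.float64(-0.002), 'yaw', np.float64(98.89), 'tcp', array([ 0.5021, -0.063 ,  0.2017]))
[0.49069297 0.00644174 0.32527175]
```

View pics/w1.png

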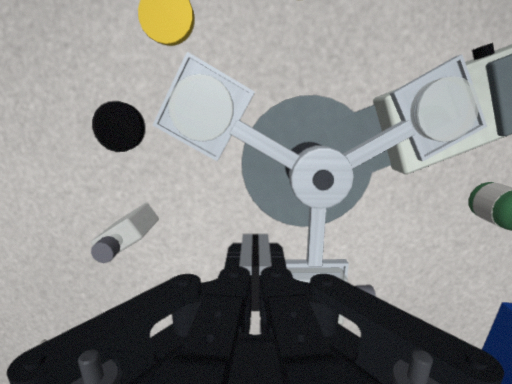

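Wrist picture: hub cap at (323,180), flask spoke running down from it along column ~317, flask tray edge at row ~267, trays A (445,110) and B (200,105). The fingers are clockwise of the flask spoke with free space below. I'll check angles and descend.

```bash
python3 - <<'E'
from h import *
w=grab('wrist')
ang=lambda v:np.degrees(np.arctan2(v[1],v[0]))
h=onz(w,(323,180),.083); print('hub',h)
for n,p,z in(('spokeF',(317,238),.072),('A',(445,110),.079),('B',(200,107),.079)):
    q=onz(w,p,z); print(n,q,np.linalg.norm((q-h)[:2]),ang(q-h))
a,b=onz(w,(398,171),.036),onz(w,(512,138),.036); print('housing edge',ang(b-a))
print('fingertip w',K(w)[0,0])
E
```

```text
hub [ 0.55880815 -0.0411259   0.083     ]
spokeF [ 0.56854906 -0.09967209  0.072     ] 0.05935100204662744 -80.55367087624849
A [0.64923507 0.03294705 0.079     ] 0.11689238676321659 39.322521605597245
B [0.44725889 0.00281586 0.079     ] 0.11989210215859682 158.49940371349854
housing edge 25.496965091425714
fingertip w 288.54837942387394
```

carry_out:
  commands:
    - [-0.05,0.01,0]
    - [-0.1,0.03,0]
    - [-0.14,0.04,0.03]
    - [-0.145,0.045,0.12]
    - [-0.145,0.045,0.21]
    - [-0.145,0.045,0.3]
    - [-0.145,0.045,0.37]
    - [-0.145,0.045,0.42]
    - [-0.145,0.045,0.44]
    - [-0.145,0.045,0.45]

```text
invalid input at $.commands[0]: expected 4 numbers
```

carry_out:
  commands:
    - [-0.05,0.01,0,0]
    - [-0.1,0.03,0,0]
    - [-0.14,0.04,0.03,0]
    - [-0.145,0.045,0.12,0]
    - [-0.145,0.045,0.21,0]
    - [-0.145,0.045,0.3,0]
    - [-0.145,0.045,0.37,0]
    - [-0.145,0.045,0.42,0]
    - [-0.145,0.045,0.44,0]
    - [-0.145,0.045,0.45,0]

```text
clock: 3.2
tcp_pos: [0.5218, -0.1024, 0.0665]
orientation: [0.649, 0.761, -0.0, -0.001]
wrist_force: [0.4, 0.0, 0.7]
grip_width: -0.002
gripper_force: 0.0
```

```bash
python3 - <<'E'
from h import *
s=state(); H=np.array([.5592,-.0402]); v=s['tcp_pos'][:2]-H
a=np.radians(-81); er=np.array([np.cos(a),np.sin(a)]); et=np.array([-er[1],er[0]])
print(v@er,v@et,plan([0.5,0,.067],99),s['wrist_force'])
E
```

```text
0.05557572522128618 -0.04666406778775918 (array([ 0.349, -0.018, -0.001]), np.float64(0.002), 'yaw', np.float64(99.11), 'tcp', array([ 0.5218, -0.1024,  0.0665])) [0.44581493 0.00862346 0.65030523]
```

carry_out:
  commands:
    - [0,0.01,0,0]
    - [0,0.02,0,0]
    - [0,0.03,0,0]
    - [0,0.04,0,0]
    - [0,0.05,0,0]
    - [0,0.06,0,0]
    - [0,0.065,0,0]
    - [0,0.07,0,0]
    - [0,0.075,0,0]
    - [0,0.08,0,0]

```text
clock: 4.2
tcp_pos: [0.5458, -0.0985, 0.0672]
orientation: [0.649, 0.761, -0.0, -0.0]
wrist_force: [-0.1, 0.0, 0.5]
grip_width: -0.001
gripper_force: 0.0
```

carry_out:
  commands:
    - [0,0.002,0,-0.01]
    - [-0.002,0.006,0,-0.04]
    - [-0.003,0.011,0,-0.07]
    - [-0.004,0.016,0,-0.1]
    - [-0.006,0.02,0,-0.13]
    - [-0.007,0.025,0,-0.17]
    - [-0.008,0.03,0,-0.2]
    - [-0.009,0.035,0,-0.23]
    - [-0.011,0.04,0,-0.27]
    - [-0.012,0.045,0,-0.3]

```text
clock: 5.2
tcp_pos: [0.5596, -0.0998, 0.0672]
orientation: [0.554, 0.833, 0.0, -0.0]
wrist_force: [-1.0, 0.2, 0.2]
grip_width: -0.005
gripper_force: 0.9
```

```bash
cat >> h.py <<'E'
H=np.array([.5592,-.0402])
def sp():
    s=state(); x=R.from_quat(s['orientation']).apply([-1,0,0]); a=np.degrees(np.arctan2(x[1],x[0]))
    e=x[:2]/np.linalg.norm(x[:2]); v=s['tcp_pos'][:2]-H
    print('spoke frame yaw',a.round(2),'r',(v@e).round(4),'t',(v@[-e[1],e[0]]).round(4),'z',s['tcp_pos'][2].round(4),'F',s['wrist_force'].round(2),s['clock'])
E
python3 - <<'E'
from h import *
sp(); w=grab('wrist'); cv2.imwrite('pics/w2.png',cv2.convertScaleAbs(w['pixels'],alpha=1.5))
E
```

```text
spoke frame yaw -67.29 r 0.0551 t -0.0226 z 0.0672 F [-1.03  0.15  0.23] 5.2
```

View pics/w2.png

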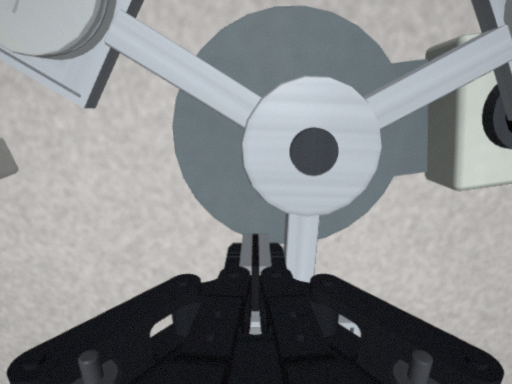

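Wrist picture: finger right face (x≈287) touches the spoke's left edge (x≈288) near row 260; hub cap (314,152); objective visible at (505,115). Contact is gentle (~1 N). I continue along the arc.

carry_out:
  commands:
    - [-0.001,0.005,0,-0.03]
    - [-0.003,0.01,0,-0.07]
    - [-0.004,0.015,0,-0.1]
    - [-0.005,0.02,0,-0.13]
    - [-0.007,0.025,0,-0.17]
    - [-0.008,0.03,0,-0.2]
    - [-0.009,0.035,0,-0.23]
    - [-0.01,0.04,0,-0.27]
    - [-0.011,0.045,0,-0.3]
    - [-0.012,0.05,0,-0.333]

```text
clock: 6.25
tcp_pos: [0.575, -0.0975, 0.0673]
orientation: [0.441, 0.898, -0.0, 0.0]
wrist_force: [-1.3, -1.1, -0.8]
grip_width: -0.002
gripper_force: 0.9
```

carry_out:
  commands:
    - [-0.001,0.005,0,-0.03]
    - [-0.003,0.01,0,-0.07]
    - [-0.004,0.015,0,-0.1]
    - [-0.005,0.02,0,-0.13]
    - [-0.007,0.025,0,-0.17]
    - [-0.008,0.03,0,-0.2]
    - [-0.009,0.035,0,-0.23]
    - [-0.01,0.04,0,-0.27]
    - [-0.011,0.045,0,-0.3]
    - [-0.012,0.05,0,-0.333]

```text
clock: 7.25
tcp_pos: [0.5891, -0.0912, 0.0674]
orientation: [0.32, 0.947, 0.0, 0.0]
wrist_force: [-0.3, -1.6, 0.3]
grip_width: 0.005
gripper_force: 0.9
```

```bash
python3 - <<'E'
from h import *
sp(); c=grab('top'); cv2.imwrite('pics/t2.png',cv2.convertScaleAbs(cv2.resize(c['pixels'][85:270,145:335],None,fx=3.2,fy=3.2,interpolation=cv2.INTER_CUBIC),alpha=1.7))
E
```

```text
spoke frame yaw -37.31 r 0.0547 t -0.0224 z 0.0674 F [-0.27 -1.56  0.34] 7.25
```

View pics/t2.png

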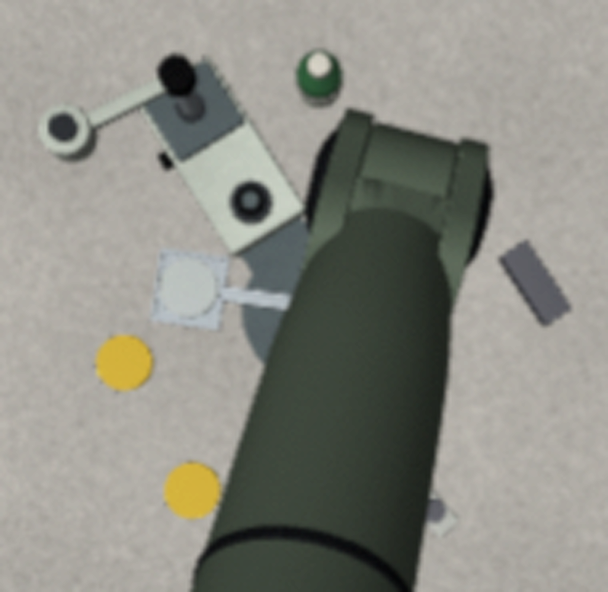

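Top crop: dish A at (187,288), objective now visible at (250,202), lamp untouched. From these I get the spoke-to-tool relation and the lens bearing.

```bash
python3 - <<'E'
from h import *
c=grab('top'); t=lambda u,v:((u+.5)/3.2-.5+145,(v+.5)/3.2-.5+85)
ang=lambda v:np.degrees(np.arctan2(v[1],v[0]))
h=onz(c,t(319,304),.083)[:2];print('hub',h)
for n,p,z in(('lens',(250.5,202),.054),('A',(187.5,289),.079)):
    q=onz(c,t(*p),z)[:2]; print(n,q,[(np.linalg.norm(q-k),ang(q-k)) for k in(H,h)])
# dish tray outline centre
q=np.mean([onz(c,t(*p),.069) for p in[(162,250),(229,254),(222,329),(153,322)]],0)[:2]; print('Atray',q,np.linalg.norm(q-h),ang(q-h))
E
```

```text
hub [ 0.56033579 -0.03895105]
lens [0.66019768 0.02265327] [(np.float64(0.11895824716600727), np.float64(31.894990078229934)), (np.float64(0.11733494373702101), np.float64(31.67023404692316))]
A [0.57750226 0.08054186] [(np.float64(0.12212112578794314), np.float64(81.38062085653482)), (np.float64(0.12071968659415422), np.float64(81.82476399909274))]
Atray [0.57867907 0.07785575] 0.11823833711162207 81.07518779143969
```

carry_out:
  commands:
    - [-0.001,0.005,0,-0.03]
    - [-0.003,0.01,0,-0.07]
    - [-0.004,0.015,0,-0.1]
    - [-0.006,0.02,0,-0.13]
    - [-0.007,0.025,0,-0.17]
    - [-0.008,0.03,0,-0.2]
    - [-0.009,0.035,0,-0.23]
    - [-0.011,0.04,0,-0.27]
    - [-0.012,0.045,0,-0.3]
    - [-0.013,0.05,0,-0.333]

```text
clock: 8.35
tcp_pos: [0.6011, -0.0815, 0.0673]
orientation: [0.194, 0.981, 0.0, -0.0]
wrist_force: [-0.3, -1.1, 0.8]
grip_width: -0.001
gripper_force: 0.9
```

carry_out:
  commands:
    - [-0.001,0.005,0,-0.03]
    - [-0.003,0.01,0,-0.07]
    - [-0.004,0.015,0,-0.1]
    - [-0.006,0.02,0,-0.13]
    - [-0.007,0.025,0,-0.17]
    - [-0.008,0.03,0,-0.2]
    - [-0.009,0.035,0,-0.23]
    - [-0.011,0.04,0,-0.27]
    - [-0.012,0.045,0,-0.3]
    - [-0.013,0.05,0,-0.333]

```text
clock: 9.35
tcp_pos: [0.6104, -0.0691, 0.0673]
orientation: [0.064, 0.998, 0.0, -0.0]
wrist_force: [0.1, -1.7, 0.1]
grip_width: 0.003
gripper_force: 0.9
```

carry_out:
  commands:
    - [-0.001,0.005,0,-0.03]
    - [-0.003,0.01,0,-0.07]
    - [-0.004,0.015,0,-0.1]
    - [-0.006,0.02,0,-0.13]
    - [-0.007,0.025,0,-0.17]
    - [-0.008,0.03,0,-0.2]
    - [-0.009,0.035,0,-0.23]
    - [-0.011,0.04,0,-0.27]
    - [-0.012,0.045,0,-0.3]
    - [-0.013,0.05,0,-0.333]

```text
clock: 10.35
tcp_pos: [0.6162, -0.0547, 0.0673]
orientation: [-0.067, 0.998, 0.0, -0.0]
wrist_force: [0.6, -1.8, 0.2]
grip_width: -0.001
gripper_force: 0.9
```

```bash
python3 - <<'E'
from h import *
sp(); print(state()['joint_pos'].round(2))
E
```

```text
spoke frame yaw 7.65 r 0.0546 t -0.022 z 0.0673 F [ 0.61 -1.82  0.19] 10.35
[-0.21  0.62 -0.23  0.73  0.   -0.34]
```

carry_out:
  commands:
    - [-0.001,0.005,0,-0.03]
    - [-0.003,0.01,0,-0.07]
    - [-0.004,0.015,0,-0.1]
    - [-0.006,0.02,0,-0.13]
    - [-0.007,0.025,0,-0.17]
    - [-0.008,0.03,0,-0.2]
    - [-0.009,0.035,0,-0.23]
    - [-0.011,0.04,0,-0.27]
    - [-0.012,0.045,0,-0.3]
    - [-0.013,0.05,0,-0.333]

```text
clock: 11.35
tcp_pos: [0.6181, -0.0394, 0.0673]
orientation: [-0.196, 0.981, 0.0, -0.0]
wrist_force: [0.9, -1.7, 1.1]
grip_width: 0.003
gripper_force: 0.9
```

```bash
python3 - <<'E'
from h import *
sp(); g=lambda a,k:cv2.convertScaleAbs(cv2.resize(a,None,fx=k,fy=k,interpolation=cv2.INTER_CUBIC),alpha=1.7)
a=g(grab('top')['pixels'][85:270,145:335],2.6); b=g(grab('scene')['pixels'][150:300,230:390],2)
w=cv2.convertScaleAbs(cv2.resize(grab('wrist')['pixels'],(300,225),interpolation=cv2.INTER_AREA),alpha=1.5)
im=np.zeros((600,800,3),np.uint8); im[:a.shape[0],:a.shape[1]]=a; im[:b.shape[0],498:498+302]=b[:,:302]; im[320:545,498:798]=w
cv2.imwrite('pics/m3.png',im)
E
```

```text
spoke frame yaw 22.63 r 0.0546 t -0.0219 z 0.0673 F [ 0.9  -1.75  1.05] 11.35
```

View pics/m3.png

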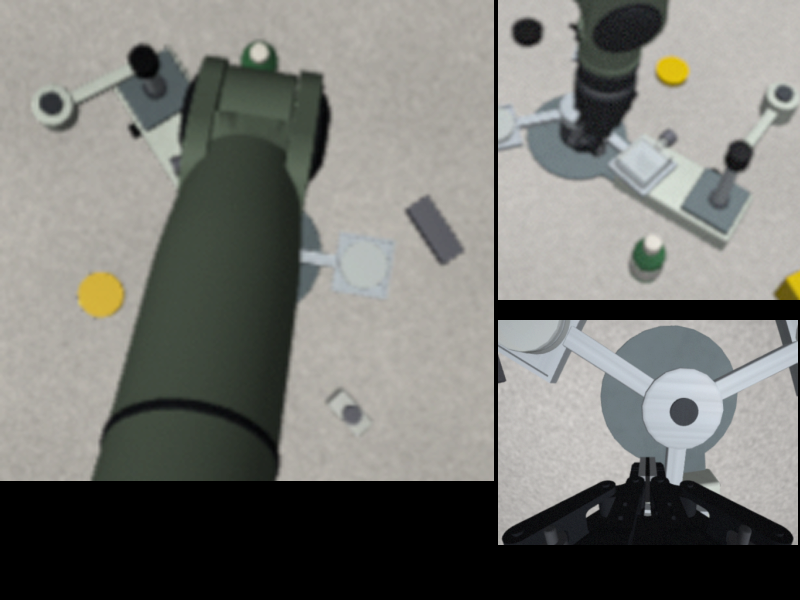

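Montage: top shows dish B at (363,262); scene shows flask tray just short of centred over the objective; wrist shows finger in contact with the spoke; everything still lying in place.

```bash
python3 - <<'E'
from h import *
c=grab('top'); t=lambda u,v:((u+.5)/2.6-.5+145,(v+.5)/2.6-.5+85)
ang=lambda v:np.degrees(np.arctan2(v[1],v[0]))
q=onz(c,t(364,262.5),.079)[:2]; print('B',q,np.linalg.norm(q-H),ang(q-H)+120)
q=np.mean([onz(c,t(*p),.069) for p in[(339,233),(395,237),(389,298),(331,291)]],0)[:2]; print('Bt',q,np.linalg.norm(q-H),ang(q-H)+120)
s=grab('scene'); f=lambda u,v:((u-498+.5)/2-.5+230,(v+.5)/2-.5+150)
q=np.mean([onz(s,f(*p),.069) for p in[(609,164),(632,135),(676,157),(652,194)]],0)[:2]; print('Ft',q,np.linalg.norm(q-H),ang(q-H))
E
```

```text
B [ 0.53995597 -0.15665324] 0.11803258472975028 20.616606491278333
Bt [ 0.53814083 -0.1569608 ] 0.11864473551872767 19.775958514468172
Ft [0.66848344 0.00245406] 0.11731257255124077 21.321032794924495
```

carry_out:
  commands:
    - [-0.001,0.005,0,-0.03]
    - [-0.003,0.01,0,-0.07]
    - [-0.004,0.014,0,-0.1]
    - [-0.006,0.018,0,-0.125]
    - [-0.007,0.022,0,-0.15]
    - [-0.008,0.025,0,-0.17]
    - [-0.008,0.028,0,-0.19]
    - [-0.009,0.03,0,-0.2]
    - [-0.009,0.031,0,-0.21]
    - [-0.009,0.031,0,-0.21]

```text
clock: 12.6
tcp_pos: [0.6171, -0.0298, 0.0673]
orientation: [-0.275, 0.961, 0.0, 0.0]
wrist_force: [1.2, -0.7, -1.2]
grip_width: -0.007
gripper_force: 0.6
```

carry_out:
  commands:
    - [0,-0.02,0,0]
    - [0,-0.05,0,0]
    - [0,-0.1,0,0]
    - [0,-0.1,-0.07,0]
    - [0,-0.1,-0.2,0]
    - [0,-0.1,-0.33,0]
    - [0.08,-0.16,-0.45,0]
    - [0.2,-0.25,-0.5,0]
    - [0.32,-0.34,-0.5,0]
    - [0.4,-0.4,-0.5,0]

```text
clock: 13.6
tcp_pos: [0.5786, -0.199, 0.2186]
orientation: [-0.274, 0.962, -0.001, 0.001]
wrist_force: [-0.1, 0.2, -0.2]
grip_width: 0.0
gripper_force: 0.0
```

```bash
python3 - <<'E'
from h import *
import pickle
sp(); d={n:grab(n) for n in('top','scene','wrist')}; pickle.dump(d,open('c4.pkl','wb'))
g=lambda a,k:cv2.convertScaleAbs(cv2.resize(a,None,fx=k,fy=k,interpolation=cv2.INTER_CUBIC),alpha=1.7)
a=g(d['top']['pixels'][85:235,150:310],2.5); b=g(d['scene']['pixels'][165:285,230:330],4)
w=cv2.convertScaleAbs(cv2.resize(d['wrist']['pixels'],(300,225),interpolation=cv2.INTER_AREA),alpha=1.5)
im=np.zeros((600,800,3),np.uint8); im[:375,:400]=a; im[:480,400:]=b; im[375:,:300]=w
cv2.imwrite('pics/m4.png',im)
E
```

```text
spoke frame yaw 31.84 r -0.0673 t -0.1451 z 0.2186 F [-0.12  0.21 -0.16] 13.6
```

View pics/m4.png

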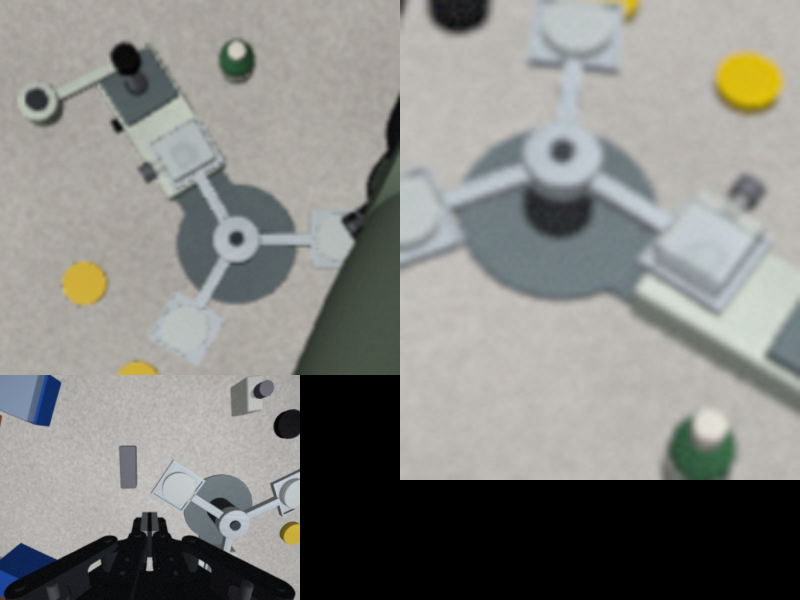

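Montage: top shows flask tray at ~(185,152) over the housing, cap (148,172), dish A (186,325), arm clear of these; scene shows the tray over the objective, dishes in place. I measure the spoke angles by circular profiles and the lens by blob centroid.

```bash
python3 - <<'E'
from h import *
import pickle
d=pickle.load(open('c4.pkl','rb')); d0=pickle.load(open('c0.pkl','rb'))
def spokes(c,h,guess,rs=(.045,.05,.055,.06,.065)):
    out=[]
    for k in range(3):
        v=[]
        for r in rs:
            a=np.radians(guess+120*k+np.linspace(-16,16,129)); P=np.c_[h[0]+r*np.cos(a),h[1]+r*np.sin(a),np.full(129,.072)]
            uv=proj(c,P).astype(np.float32); I=cv2.remap(c['pixels'],uv[None,:,0],uv[None,:,1],cv2.INTER_CUBIC)[0].astype(float).sum(1)
            w=np.clip(I-(I.min()+I.max())/2,0,None); v.append(np.degrees((w*a).sum()/w.sum())-120*k)
        out.append(np.median(v))
    return np.round(out,2),np.mean(out).round(2)
t=lambda u,v:((u+.5)/3.2-.5+145,(v+.5)/3.2-.5+85)
h=onz(d['top'],t(319,304),.083)[:2]
h2=onz(d['scene'],((322.5)/4-.5+190,(209.5)/4-.5+150),.083)[:2]; print(h,h2)
for nm,dd,g in(('start',d0,-81),('now',d,31)):
    print(nm,'top',spokes(dd['top'],h,g),'scene',spokes(dd['scene'],h2,g))
im=cv2.imread('pics/t2.png',0)[175:230,225:280]; m=cv2.moments((im<75).astype(np.uint8),True); u=225+m['m10']/m['m00'],175+m['m01']/m['m00']
q=onz(d['top'],t(*u),.054)[:2]; print('lens',u,m['m00'],q,np.linalg.norm(q-h),np.degrees(np.arctan2(*(q-h)[::-1])))
E
```

```text
[ 0.56033579 -0.03895105] [ 0.55787692 -0.03960072]
start top (array([-81.6 , -79.66, -81.2 ]), np.float64(-80.82)) scene (array([-80.78, -80.32, -82.06]), np.float64(-81.05))
now top (array([30.15, 28.82, 27.86]), np.float64(28.94)) scene (array([29.28, 28.73, 29.11]), np.float64(29.04))
lens (250.95562435500517, 202.1702786377709) 969.0 [0.66002732 0.0222318 ] 0.11696898359493288 31.538339913915266
```

```bash
python3 - <<'E'
from h import *
import pickle
c=pickle.load(open('c4.pkl','rb'))['top']; im=cv2.GaussianBlur(cv2.imread('pics/t2.png',0),(0,0),1.2).astype(np.float32)
h=np.array([.5593,-.0382]); a=np.radians(30.8); er=np.array([np.cos(a),np.sin(a)]); et=np.array([-er[1],er[0]])
x=np.arange(-.012,.012,.0003); res=[]
for s in np.arange(.10,.175,.005):
    row=[s]
    for side in(-.042,.042):
        P=h+s*er+(side+x)[:,None]*et; uv=proj(c,np.c_[P,np.full(len(x),.036)])
        uv=((uv-[145,85]+.5)*3.2-.5).astype(np.float32); I=cv2.remap(im,uv[None,:,0],uv[None,:,1],cv2.INTER_LINEAR)[0]
        g=np.gradient(I)*(-np.sign(side)); k=np.argmax(g); row+=[side+x[k],g[k]]
    res.append(row)
r=np.array(res); print((r*[1e3,1e3,1,1e3,1]).round(1))
for nm,y in(('R',r[:,1]),('L',r[:,3]),('mid',(r[:,1]+r[:,3])/2)):
    p=np.polyfit(r[:,0],y,1); print(nm,np.degrees(np.arctan(p[0]))+30.8,'offset at .12:',np.polyval(p,.12)*1e3)
E
```

```text
[[100.  -52.2   4.6  40.2   1.7]
 [105.  -54.    4.4  39.6   1.8]
 [110.  -39.    2.7  41.1   1.5]
 [115.  -39.    3.3  41.7   1.2]
 [120.  -38.7   2.9  39.6   1.5]
 [125.  -39.    2.8  39.6   1.5]
 [130.  -38.4   3.   40.5   1.8]
 [135.  -39.    3.3  40.2   1.6]
 [140.  -38.7   2.8  41.1   1.4]
 [145.  -39.    3.6  40.2   1.3]
 [150.  -38.7   3.   41.1   1.3]
 [155.  -38.4   3.2  40.5   1.2]
 [160.  -39.    2.8  41.4   1.4]
 [165.  -38.1   2.8  40.2   1.6]
 [170.  -38.7   3.   40.8   1.7]]
R 38.60899246029573 offset at .12: -42.71714285714285
L 31.24198724594204 offset at .12: 40.404285714285706
mid 34.942617648337915 offset at .12: -1.1564285714285738
```

Spoke now at 29.0°, lens bearing 30.9° (estimates 30.7–31.2), so about 1.9° more is needed: go back and nudge.

carry_out:
  commands:
    - [-0.1,0.07,0,0]
    - [-0.2,0.14,0,-0.02]
    - [-0.3,0.22,0,-0.04]
    - [-0.38,0.28,0.02,-0.04]
    - [-0.4,0.3,0.12,-0.04]
    - [-0.4,0.3,0.24,-0.04]
    - [-0.4,0.3,0.35,-0.04]
    - [-0.4,0.3,0.44,-0.04]
    - [-0.4,0.31,0.49,-0.04]
    - [-0.4,0.32,0.5,-0.04]

```text
clock: 14.75
tcp_pos: [0.6284, -0.0492, 0.0647]
orientation: [-0.291, 0.957, 0.001, -0.002]
wrist_force: [-0.2, 0.7, 0.2]
grip_width: -0.001
gripper_force: 0.0
```

```bash
python3 - <<'E'
from h import *
sp(); print(plan([.6168,-.0278,.0673],33.74+180))
E
```

```text
spoke frame yaw 33.82 r 0.0525 t -0.046 z 0.0647 F [-0.21  0.73  0.2 ] 14.75
(array([-0.007,  0.081, -0.009]), np.float64(0.002), 'yaw', np.float64(-146.18), 'tcp', array([ 0.6284, -0.0492,  0.0647]))
```

carry_out:
  commands:
    - [0,0.015,-0.002,0]
    - [-0.002,0.03,-0.004,0]
    - [-0.004,0.042,-0.006,0]
    - [-0.006,0.052,-0.008,0]
    - [-0.007,0.06,-0.008,0]
    - [-0.007,0.066,-0.008,0]
    - [-0.007,0.071,-0.008,0]
    - [-0.007,0.076,-0.008,0]
    - [-0.007,0.079,-0.008,0]
    - [-0.007,0.081,-0.008,0]

```text
clock: 15.75
tcp_pos: [0.6182, -0.0292, 0.0697]
orientation: [-0.29, 0.957, -0.0, 0.0]
wrist_force: [1.8, -1.7, -0.4]
grip_width: -0.003
gripper_force: 0.9
```

```bash
cat > spk.py <<'E'
from h import *
def spokes(c,h,guess,rs=(.045,.05,.055,.06,.065)):
    out=[]
    for k in range(3):
        v=[]
        for r in rs:
            a=np.radians(guess+120*k+np.linspace(-16,16,129)); P=np.c_[h[0]+r*np.cos(a),h[1]+r*np.sin(a),np.full(129,.072)]
            uv=proj(c,P).astype(np.float32); I=cv2.remap(c['pixels'],uv[None,:,0],uv[None,:,1],cv2.INTER_CUBIC)[0].astype(float).sum(1)
            w=np.clip(I-(I.min()+I.max())/2,0,None); v.append(np.degrees((w*a).sum()/w.sum())-120*k)
        out.append(np.median(v))
    return np.round(out,2),np.mean(out).round(2)
E
python3 - <<'E'
from spk import *
sp(); print(plan([.6168,-.0278,.0673],33.74+180)); print(spokes(grab('scene'),(.5580,-.0393),30.5))
E
```

```text
spoke frame yaw 33.75 r 0.0552 t -0.0237 z 0.0697 F [ 1.84 -1.69 -0.38] 15.75
(array([0.001, 0.007, 0.008]), np.float64(0.0), 'yaw', np.float64(-146.25), 'tcp', array([ 0.6182, -0.0292,  0.0697]))
(array([26.12, 39.  , 29.06]), np.float64(31.39))
```

carry_out:
  commands:
    - [0,0.001,0,0]
    - [0,0.002,0,0]
    - [0,0.003,0,0]
    - [0,0.004,0,0]
    - [0,0.005,0,0]
    - [0,0.006,0,0]
    - [0,0.007,0,0]
    - [0,0.007,0,0]
    - [0,0.007,0,0]
    - [0,0.007,0,0]

```text
clock: 16.8
tcp_pos: [0.617, -0.0271, 0.0698]
orientation: [-0.29, 0.957, 0.0, 0.0]
wrist_force: [1.5, -1.2, 0.4]
grip_width: 0.001
gripper_force: 0.7
```

```bash
python3 - <<'E'
from spk import *
sp(); print(spokes(grab('scene'),(.5580,-.0393),30.5),spokes(grab('top'),(.5593,-.0382),30.5))
E
```

```text
spoke frame yaw 33.77 r 0.0554 t -0.0212 z 0.0698 F [ 1.48 -1.21  0.35] 16.8
(array([23.59, 37.91, 31.31]), np.float64(30.94)) (array([39.91, 20.4 , 31.61]), np.float64(30.64))
```

carry_out:
  commands:
    - [0,-0.02,0,0]
    - [0,-0.05,0,0]
    - [0,-0.1,0,0]
    - [0,-0.1,-0.1,0]
    - [0,-0.1,-0.23,0]
    - [0,-0.1,-0.37,0.1]
    - [0,-0.1,-0.5,0.28]
    - [0,-0.1,-0.59,0.46]
    - [0,-0.1,-0.63,0.64]
    - [0,-0.1,-0.65,0.82]

```text
clock: 17.9
tcp_pos: [0.6349, -0.0534, 0.267]
orientation: [0.031, 1.0, -0.0, 0.002]
wrist_force: [0.3, -0.3, 0.1]
grip_width: 0.006
gripper_force: 0.0
```

```bash
python3 - <<'E'
from spk import *
print(spokes(grab('scene'),(.5580,-.0393),30.5),spokes(grab('top'),(.5593,-.0382),30.5)); print(plan([.764,.153,.265],115),state()['joint_pos'])
E
```

```text
(array([31.49, 30.7 , 31.23]), np.float64(31.14)) (array([39.14, 20.7 , 43.3 ]), np.float64(34.38))
(array([-0.393,  0.71 ,  0.004]), np.float64(1.374), 'yaw', np.float64(176.83), 'tcp', array([ 0.6346, -0.0533,  0.266 ])) [-1.99519821e-01  4.80354609e-01  8.23309190e-02  1.17032383e+00
 -1.25687023e-04 -1.44196842e-01]
```

carry_out:
  commands:
    - [-0.03,0.06,0,0.1]
    - [-0.07,0.13,0,0.2]
    - [-0.11,0.2,0,0.3]
    - [-0.15,0.28,0,0.4]
    - [-0.2,0.36,0,0.5]
    - [-0.25,0.44,0,0.6]
    - [-0.29,0.52,0,0.7]
    - [-0.33,0.6,0,0.8]
    - [-0.37,0.67,0,0.9]
    - [-0.39,0.71,0,1]

```text
clock: 19.0
tcp_pos: [0.7627, 0.1554, 0.2628]
orientation: [0.407, 0.913, -0.0, -0.001]
wrist_force: [-0.0, -0.6, -0.3]
grip_width: 0.001
gripper_force: 0.0
```

```bash
python3 - <<'E'
from spk import *
print(spokes(grab('top'),(.5593,-.0382),30.5)); print(plan([.764,.153,.164],115),state()['joint_pos'])
E
```

```text
(array([31.67, 31.33, 31.66]), np.float64(31.55))
(array([-0.013, -0.006,  0.328]), np.float64(0.375), 'yaw', np.float64(131.89), 'tcp', array([0.7629, 0.1568, 0.2624])) [1.07678583e-01 8.08696530e-01 6.53248821e-01 1.41700692e+00
 1.23351611e-03 9.47400827e-01]
```

carry_out:
  commands:
    - [0,0,0,0.09]
    - [-0.01,-0.01,0,0.18]
    - [-0.01,-0.01,0,0.27]
    - [-0.01,-0.01,0.04,0.34]
    - [-0.01,-0.01,0.1,0.37]
    - [-0.01,-0.01,0.16,0.37]
    - [-0.01,-0.01,0.22,0.37]
    - [-0.01,-0.01,0.27,0.37]
    - [-0.01,-0.01,0.31,0.37]
    - [-0.01,-0.01,0.33,0.37]

```text
clock: 20.05
tcp_pos: [0.7611, 0.149, 0.1636]
orientation: [0.535, 0.845, -0.001, -0.001]
wrist_force: [-0.4, 0.4, -0.8]
grip_width: 0.005
gripper_force: 0.0
```

```bash
cat >> h.py <<'E'
PV=np.array([.7500,.0750])
def lp():
    s=state(); x=R.from_quat(s['orientation']).apply([1,0,0]); a=np.degrees(np.arctan2(x[1],x[0]))%360
    e=x[:2]/np.linalg.norm(x[:2]); v=s['tcp_pos'][:2]-PV
    print('arm frame yaw',a.round(2),'r',(v@e).round(4),'t',(v@[-e[1],e[0]]).round(4),'z',s['tcp_pos'][2].round(4),'F',s['wrist_force'].round(2),s['clock'])
E
python3 - <<'E'
from h import *
lp(); w=grab('wrist'); cv2.imwrite('pics/w5.png',cv2.convertScaleAbs(w['pixels'],alpha=1.5))
E
```

```text
arm frame yaw 115.29 r 0.0622 t -0.0417 z 0.1636 F [-0.36  0.36 -0.78] 20.05
```

View pics/w5.png

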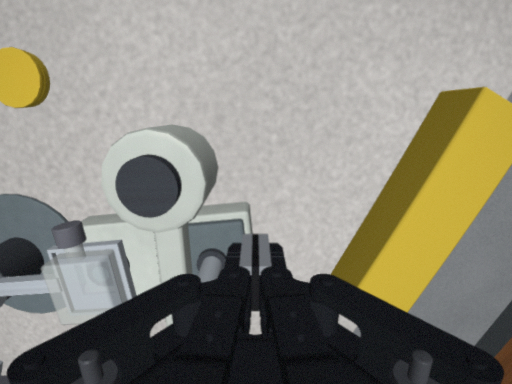

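Wrist picture: lamp head at (150,182) left of the fingers, flask lying in its tray at (90,280); fingertips are on the clockwise side of the lamp arm with a gap. Now approach and push.

carry_out:
  commands:
    - [0,-0.01,0,0]
    - [0,-0.02,0,0]
    - [0,-0.03,0,0]
    - [0,-0.04,0,0]
    - [0,-0.048,0,0]
    - [0,-0.054,0,0]
    - [0,-0.058,0,0]
    - [0,-0.062,0,0]
    - [0,-0.065,0,0]
    - [0,-0.067,0,0]

```text
clock: 21.1
tcp_pos: [0.7436, 0.1414, 0.1656]
orientation: [0.536, 0.844, -0.0, -0.0]
wrist_force: [0.2, 0.4, -0.1]
grip_width: 0.002
gripper_force: 0.0
```

carry_out:
  commands:
    - [0.001,-0.005,0,-0.03]
    - [0.003,-0.011,0,-0.07]
    - [0.004,-0.017,0,-0.1]
    - [0.005,-0.022,0,-0.13]
    - [0.006,-0.028,0,-0.17]
    - [0.007,-0.034,0,-0.2]
    - [0.008,-0.039,0,-0.23]
    - [0.009,-0.045,0,-0.27]
    - [0.01,-0.05,0,-0.3]
    - [0.011,-0.056,0,-0.333]

```text
clock: 22.1
tcp_pos: [0.7271, 0.137, 0.1657]
orientation: [0.42, 0.907, -0.0, 0.0]
wrist_force: [0.9, -0.6, -0.3]
grip_width: 0.001
gripper_force: 0.5
```

```bash
python3 - <<'E'
from h import *
lp(); print(state()['joint_pos'].round(2))
E
```

```text
arm frame yaw 130.3 r 0.0621 t -0.0226 z 0.1657 F [ 0.94 -0.56 -0.3 ] 22.1
[ 0.09  0.74  0.29  1.11 -0.    0.95]
```

Contact at about 1 N. Continue.

carry_out:
  commands:
    - [0.001,-0.005,0,-0.03]
    - [0.003,-0.011,0,-0.07]
    - [0.004,-0.017,0,-0.1]
    - [0.005,-0.022,0,-0.13]
    - [0.006,-0.028,0,-0.17]
    - [0.007,-0.034,0,-0.2]
    - [0.008,-0.039,0,-0.23]
    - [0.009,-0.045,0,-0.27]
    - [0.01,-0.05,0,-0.3]
    - [0.011,-0.056,0,-0.333]

```text
clock: 23.1
tcp_pos: [0.7122, 0.1287, 0.1658]
orientation: [0.298, 0.954, -0.0, 0.0]
wrist_force: [2.2, 0.2, -0.5]
grip_width: -0.007
gripper_force: 0.5
```

carry_out:
  commands:
    - [0.001,-0.005,0,-0.03]
    - [0.003,-0.011,0,-0.07]
    - [0.004,-0.017,0,-0.1]
    - [0.005,-0.022,0,-0.13]
    - [0.006,-0.028,0,-0.17]
    - [0.007,-0.034,0,-0.2]
    - [0.008,-0.039,0,-0.23]
    - [0.009,-0.045,0,-0.27]
    - [0.01,-0.05,0,-0.3]
    - [0.011,-0.056,0,-0.333]

```text
clock: 24.1
tcp_pos: [0.6999, 0.1168, 0.1657]
orientation: [0.171, 0.985, -0.0, 0.0]
wrist_force: [0.9, 0.4, 0.9]
grip_width: 0.001
gripper_force: 0.5
```

carry_out:
  commands:
    - [0.001,-0.005,0,-0.03]
    - [0.003,-0.011,0,-0.07]
    - [0.004,-0.017,0,-0.1]
    - [0.005,-0.022,0,-0.13]
    - [0.006,-0.028,0,-0.17]
    - [0.007,-0.034,0,-0.2]
    - [0.008,-0.039,0,-0.23]
    - [0.009,-0.045,0,-0.27]
    - [0.01,-0.05,0,-0.3]
    - [0.011,-0.056,0,-0.333]

```text
clock: 25.1
tcp_pos: [0.6911, 0.1022, 0.1657]
orientation: [0.041, 0.999, 0.0, 0.0]
wrist_force: [0.5, 0.5, 0.8]
grip_width: -0.002
gripper_force: 0.5
```

carry_out:
  commands:
    - [0.001,-0.005,0,-0.03]
    - [0.003,-0.011,0,-0.07]
    - [0.004,-0.017,0,-0.1]
    - [0.005,-0.022,0,-0.13]
    - [0.006,-0.028,0,-0.17]
    - [0.007,-0.034,0,-0.2]
    - [0.008,-0.039,0,-0.23]
    - [0.009,-0.045,0,-0.27]
    - [0.01,-0.05,0,-0.3]
    - [0.011,-0.056,0,-0.333]

```text
clock: 26.1
tcp_pos: [0.6863, 0.0858, 0.1656]
orientation: [-0.089, 0.996, 0.0, 0.0]
wrist_force: [0.8, 1.2, 0.1]
grip_width: 0.004
gripper_force: 0.5
```

```bash
python3 - <<'E'
from h import *
lp(); print(state()['joint_pos'].round(2))
E
```

```text
arm frame yaw 190.25 r 0.0607 t -0.0219 z 0.1656 F [0.79 1.16 0.11] 26.1
[ 0.02  0.65  0.11  1.03  0.   -0.16]
```

carry_out:
  commands:
    - [0.001,-0.005,0,-0.03]
    - [0.003,-0.011,0,-0.07]
    - [0.004,-0.017,0,-0.1]
    - [0.005,-0.022,0,-0.13]
    - [0.006,-0.028,0,-0.17]
    - [0.007,-0.034,0,-0.2]
    - [0.008,-0.039,0,-0.23]
    - [0.009,-0.045,0,-0.27]
    - [0.01,-0.05,0,-0.3]
    - [0.011,-0.056,0,-0.333]

```text
clock: 27.1
tcp_pos: [0.6861, 0.0686, 0.1657]
orientation: [-0.218, 0.976, 0.0, 0.0]
wrist_force: [0.4, 0.9, 0.5]
grip_width: -0.001
gripper_force: 0.5
```

carry_out:
  commands:
    - [0,-0.002,0,-0.01]
    - [0.001,-0.004,0,-0.02]
    - [0.001,-0.006,0,-0.03]
    - [0.002,-0.008,0,-0.04]
    - [0.002,-0.01,0,-0.05]
    - [0.002,-0.012,0,-0.06]
    - [0.002,-0.014,0,-0.07]
    - [0.003,-0.015,0,-0.08]
    - [0.003,-0.016,0,-0.09]
    - [0.003,-0.016,0,-0.09]

```text
clock: 28.1
tcp_pos: [0.6871, 0.0639, 0.1656]
orientation: [-0.252, 0.968, -0.0, -0.0]
wrist_force: [-1.4, 0.4, -0.2]
grip_width: 0.002
gripper_force: 0.5
```

```bash
python3 - <<'E'
from h import *
lp()
E
```

```text
arm frame yaw 209.18 r 0.0603 t -0.0209 z 0.1656 F [-1.38  0.42 -0.17] 28.1
```

Small steps to the stop, watching the force.

carry_out:
  commands:
    - [0,-0.001,0,-0.005]
    - [0,-0.002,0,-0.01]
    - [0,-0.003,0,-0.015]
    - [0.001,-0.004,0,-0.02]
    - [0.001,-0.005,0,-0.025]
    - [0.001,-0.006,0,-0.03]
    - [0.001,-0.007,0,-0.035]
    - [0.001,-0.008,0,-0.04]
    - [0.001,-0.008,0,-0.04]
    - [0.001,-0.008,0,-0.04]

```text
clock: 29.1
tcp_pos: [0.6874, 0.0628, 0.1656]
orientation: [-0.267, 0.964, 0.001, -0.0]
wrist_force: [-3.3, 4.5, 0.4]
grip_width: 0.004
gripper_force: 2.9
```

carry_out:
  commands:
    - [0,-0.001,0,0]
    - [0,-0.002,0,0]
    - [0,-0.003,0,0]
    - [0,-0.004,0,0]
    - [0,-0.005,0,0]
    - [0,-0.006,0,0]
    - [0,-0.007,0,0]
    - [0,-0.007,0,0]
    - [0,-0.007,0,0]
    - [0,-0.007,0,0]

```text
clock: 30.1
tcp_pos: [0.6875, 0.0626, 0.1656]
orientation: [-0.268, 0.963, 0.003, -0.001]
wrist_force: [-6.8, 9.9, 3.3]
grip_width: -0.001
gripper_force: 5.4
```

```bash
python3 - <<'E'
from h import *
lp()
E
```

```text
arm frame yaw 211.09 r 0.0599 t -0.0217 z 0.1656 F [-6.83  9.9   3.35] 30.1
```

The force rises to ~12 N with no motion: the lamp is at its stop. Retreat.

carry_out:
  commands:
    - [0,0.02,0,0]
    - [0,0.06,0,0]
    - [0,0.12,0,0]
    - [0,0.15,-0.05,0]
    - [0,0.15,-0.15,0]
    - [0,0.15,-0.27,0]
    - [0,0.2,-0.36,0]
    - [0,0.32,-0.4,0]
    - [0,0.46,-0.4,0]
    - [0,0.6,-0.4,0]

```text
clock: 31.1
tcp_pos: [0.5961, 0.2156, 0.288]
orientation: [-0.267, 0.964, -0.0, 0.002]
wrist_force: [-0.6, 0.7, 0.4]
grip_width: 0.002
gripper_force: 0.0
```

```bash
python3 - <<'E'
from spk import *
import pickle
d={n:grab(n) for n in('top','scene')}; pickle.dump(d,open('c6.pkl','wb'))
print(spokes(d['scene'],(.5580,-.0393),31),spokes(d['top'],(.5593,-.0382),31)); s=state(); print(s['clock'],s['tcp_pos'],s['wrist_force'])
g=lambda a,k:cv2.convertScaleAbs(cv2.resize(a,None,fx=k,fy=k,interpolation=cv2.INTER_CUBIC),alpha=1.7)
a=g(d['top']['pixels'][85:235,150:310],2.5); b=g(d['scene']['pixels'][155:275,200:360],2.5)
im=np.zeros((375,800,3),np.uint8); im[:375,:400]=a; im[:300,400:]=b
cv2.imwrite('pics/m6.png',im)
E
```

```text
(array([31.52, 30.67, 31.25]), np.float64(31.15)) (array([31.59, 31.33, 31.62]), np.float64(31.51))
31.2 [0.59372594 0.2188756  0.28773792] [ 0.2492516   0.04539124 -0.00075504]
```

View pics/m6.png

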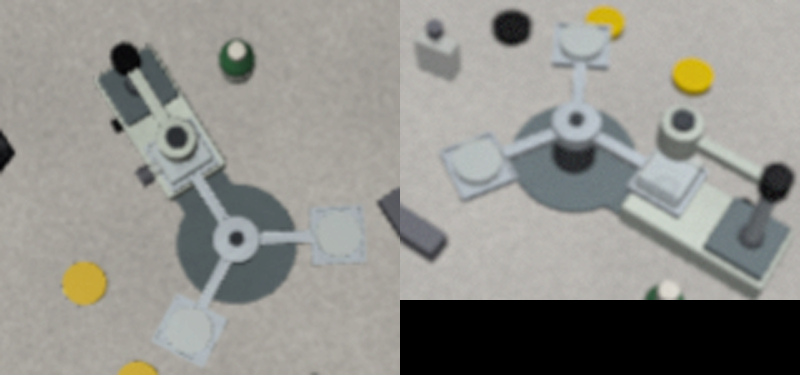

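Final views: lamp head (top 175,136; scene 683,121) over the flask tray, dishes and flask in their trays, neighbours unmoved, arm clear. A check of head bearing against the spoke angle.

```bash
python3 - <<'E'
from h import *
import pickle
d=pickle.load(open('c6.pkl','rb')); T,S=d['top'],d['scene']
t=lambda u,v:((u+.5)/2.5-.5+150,(v+.5)/2.5-.5+85); s=lambda u,v:((u-400+.5)/2.5-.5+200,(v+.5)/2.5-.5+155)
def blob(im,lo,p,w=11):
    x,y=int(p[0]),int(p[1]); g=cv2.resize(cv2.cvtColor(im[y-w:y+w+1,x-w:x+w+1],6),None,fx=8,fy=8,interpolation=cv2.INTER_CUBIC)
    n,l,st,c=cv2.connectedComponentsWithStats((g<lo).astype(np.uint8)); k=l[g.shape[0]//2,g.shape[1]//2]
    return ((c[k]+.5)/8-.5+[x-w,y-w]),st[k,4]/64
ang=lambda v:np.degrees(np.arctan2(v[1],v[0]))
pt,a=blob(T['pixels'],65,t(176,136)); ps,b=blob(S['pixels'],65,s(683,120)); print(pt,a,ps,b)
ht,a=blob(T['pixels'],75,t(236,239),6); hs,b=blob(S['pixels'],75,s(576,119),6); print(ht,a,hs,b)
P,e=tri(T,pt,S,ps); Q,f=tri(T,ht,S,hs); print(P,e,Q,f,np.linalg.norm((P-Q)[:2]),ang(P-Q))
print('top',ang((onz(T,pt,.182)-[.5593,-.0382,0])),'scene',ang((onz(S,ps,.182)-[.558,-.0393,0])))
E
```

```text
[220.18950466 139.44277031] 60.40625 [312.7918145  202.89602257] 55.046875
[244.14772155 179.96947382] 31.03125 [270.09319054 202.31777494] 24.4375
[0.66192821 0.02218079 0.17993146] 0.0013577269609634838 [ 0.55908984 -0.03919635  0.08219797] 0.001876687712202823 0.11976177666005011 30.830067456211527
top 30.671042179301296 scene 29.74176309231296
```

```bash
python3 -c "
from h import *
print(ticket.sign_off())"
```

```text
the job is handed in; nothing more can be done
None
```

The flask tray is over the objective, about 1 mm off centre as measured in the images, and the lamp arm is at its stop with its head above the flask. Nothing was gripped, the final pictures showed the flask and dishes in their trays and the bench items in view undisturbed, and the job is handed in at about 31 s with the arm clear.

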